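# Stack the lens spacer rings on the assembly arbor

### The job

Thread the three spacer rings onto the upright steel arbor, largest first, then the medium, then the smallest on top. The large ring meets a stiff orange brake collar: push it gently right down to its stop under that ring, then seat the other two flush on the stack and let go. The arbor stands off-centre on its base, so find it by feel: keep the rings level, never press on it or the base with more than 30 N, and leave everything else on the bench where it is.

Things in the scene. Friction and masses are not known exactly. Their poses are not given: they have to be found in the camera images.
- arbor_base: grey round base of the arbor, fixed to the bench, diameter 88 mm, 14 mm high, with a dark hub of diameter 48 mm up to 20 mm. Origin: centre of its underside on the base's own axis, z up. The upright steel arbor on it, diameter 20 mm, is eccentric: its axis is 6 mm from the base's axis, in a direction that differs every time, is unrelated to the base's yaw and is not measured; it stays put
- arbor_height (a point): point on the base's own axis (not the arbor's, which is 6 mm to one side) level with the arbor's top, 86 mm above the bench. The arbor's last 4 mm taper from diameter 20 to a flat end of 15 mm: a ring held up to 3 mm off the arbor's axis touches the taper and is pushed sideways towards that axis; one farther off lands on the flat end
- collar (a joint): orange brake collar around the arbor, diameter 34 mm, 8 mm thick: how far it has slid down, in m, from 0 (its top face 58 mm above the bench) to 0.030 (its stop on the hub, top face 28 mm above the bench). Starts between 0 and 0.010. It stays where it is put and takes about 8 N to push down all the way, then stops hard
- ring_large_mid (a point): flat-faced blue spacer ring, loose, lying flat on the bench at the start: outer diameter 54 mm, thickness 20 mm, plain bore 21.5 mm, about 105 g. The point is the ring's centre, half-way up its thickness; z along its axis
- ring_medium_mid (a point): flat-faced brass-coloured spacer ring, loose, lying flat on the bench at the start: outer diameter 46 mm, thickness 16 mm, plain bore 21.5 mm, about 190 g. The point is the ring's centre, half-way up its thickness; z along its axis
- ring_small_mid (a point): flat-faced red spacer ring, loose, lying flat on the bench at the start: outer diameter 38 mm, thickness 12 mm, plain bore 21.5 mm, about 30 g. The point is the ring's centre, half-way up its thickness; z along its axis
- lens_cap: a loose bystander, to be left alone: white lens cap, diameter 48 mm, 12 mm high; origin at the centre of its underside
- amber_jar: a loose bystander, to be left alone: amber jar with cap, diameter 52 mm, 75 mm high; origin at the centre of its underside
- wash_bottle: a loose bystander, to be left alone: white wash bottle with bent nozzle, diameter 64 mm, 205 mm high; origin at the centre of its underside
- screwdriver: a loose bystander, to be left alone: screwdriver with orange handle lying along its own x axis, 150 mm long; origin on its underside
- beaker: a loose bystander, to be left alone: small glass beaker, rim diameter 60 mm, 60 mm high; origin at the centre of its underside
There are look-alikes about, which are no part of the job. Of the things shaped like the part that bears ring_small_mid, the red one is meant. Of the things shaped like the part that bears ring_large_mid, the blue one is meant.

How it is judged:
By the outcome, as a careful person would: the job done as asked, in the order asked, and still so for the second after the job is handed in, with the robot touching nothing.
It also fails if it takes over 72 s, if anything falls off the work surface, if the arm or the gripper's body presses on something with over 40 N, if the wrist force passes 120 N, or if a joint passes its speed limit or range.

### The arm

A 6-joint arm with a two-finger parallel gripper is mounted at the origin on the work surface. World frame = base frame: x ahead of the robot, y to its left, z up, the work surface at z = 0. Lengths are in m, angles in rad, forces in N, time in s.
With the tool pointing down it reaches from about 0.325 to 0.85 m from the base axis. Payload 4.4 kg.
Tool frame: the origin (TCP) lies on the centre line of the jaws, within the pads' length; the fingertips stand robot.tcp_to_tips ahead of it and the grasp point (between the pads) lies 8 mm behind it (robot.tcp_to_tips is the distance from the TCP to the fingertips, in m); z points along the fingers, y is the line along which they close (so a half turn about z gives the same grasp; the last joint's range is limited). The gripper opens to 94 mm and grips with 3 to 60 N. Pads are 16 mm wide; open, the fingers measure 119 mm over their backs; the gripper's body (75 mm by 177 mm) begins 78 mm behind the grasp point.
Start: joints at [-1.327, 0.207, 1.542, -0, 1.393, -0.15], TCP at [0.221, -0.531, 0.216] pointing down, gripper open.
Joint ranges: [-2.73, 2.73], [-0.86, 2.22], [0.23, 2.46], [-1.11, 4.25], [0.08, 2.63], [-2.82, 2.82]. Speed limits (rad/s): [2.79, 2.79, 3.14, 3.14, 3.14, 3.14].

### API

Orientations are given as [roll, pitch, yaw] about the fixed x, y, z axes, in that order (R = Rz(yaw) Ry(pitch) Rx(roll)).
In Python, from cell import robot gives the robot as it stands. Calls block until the motion is done:
- robot.movep(position, orientation): joint-space move of the TCP to a pose.
- robot.move_linear(position, rotation=None, vel=0.15): straight line of the TCP; rotation=None keeps the orientation; vel is the mean speed in m/s.
- robot.goto_joints(angles): joint-space move.
- robot.open() and robot.close_gripper(): open the fingers fully, or close them until they stop; the grip force is fixed at half the most.
- robot.dwell(seconds).
- robot.inverse_kinematics(position, orientation): joint angles nearest the present ones, or None.
- robot.get_state(): the state.
- robot.grab_frame(name): name is "scene" or "top"; returns (picture, depth): 384x512x3 uint8, blue, green, red; 384x512 float32, m along the optical axis (not along the pixel's ray), 0 where there is no reading.
- robot.camera_info(name): a dict with "intrinsics" (3x3 intrinsics, pixels), "pose" (4x4, takes a point from camera to world coordinates). Camera axes: x right, y down, z forward; pixel columns grow to the right and rows downward; lengths in m; the calibration is good to about 2 mm. A picture is of the moment at which its call begins. camera_info takes no time and is no camera call.
A pose or a line that the arm cannot do raises robot.IKError and nothing moves.
- robot.close_job(): hands the job in; it is judged then, once.
The state is a dict: "time_s": time; "q": joint angles; "qd": joint speeds; "joint_torque": joint torques, N m; "tool_pos": TCP position; "ee_rot": TCP orientation; "wrist_force": force on the tool from outside, world axes, zero at the start; "wrist_torque": the same for the moment, N m; "finger_gap": opening from 0.0 (shut) to 1.0 (fully open); "grasp_force": force on a finger pad.
Only numpy, scipy, OpenCV 4.12 (cv2) and the standard library are available. Lean on these libraries where they do the work, as an engineer would, in place of code of your own. Each camera call takes 0.05 s, during which the arm holds its last target. There are 200 camera calls.

## Working session

There is one attempt and no reset: what is moved stays moved. The work goes in short steps, each a Python script; the robot and the scene stay as the last script left them, time stands still between calls to the robot, and variables do not carry over. Pictures are saved under pics/ and viewed, at most 10 in all, crops included, and the job is handed in when it is done.

```bash
ls; mkdir -p pics; python3 - <<'E'
from cell import robot
import cv2,numpy as np
for n in("scene","top"):
    p,d=robot.grab_frame(n); cv2.imwrite(f"pics/{n}0.png",p); np.save(f"pics/{n}0.npy",d)
    c=robot.camera_info(n); print(n,np.round(c["intrinsics"],1).tolist(),np.round(c["pose"],3).tolist())
s=robot.get_state();print({k:np.round(v,3) for k,v in s.items()},robot.tcp_to_tips)
E
```

```text
pics
scene [[406.4, 0.0, 255.0], [0.0, 406.4, 194.1], [0.0, 0.0, 1.0]] [[-0.139, 0.651, -0.746, 1.448], [0.99, 0.108, -0.09, 0.138], [0.021, -0.751, -0.66, 0.855], [0.0, 0.0, 0.0, 1.0]]
top [[415.7, 0.0, 257.7], [0.0, 415.7, 190.8], [0.0, 0.0, 1.0]] [[0.044, -0.974, 0.222, 0.386], [-0.999, -0.041, 0.016, 0.006], [-0.006, -0.222, -0.975, 0.99], [0.0, 0.0, 0.0, 1.0]]
{'time_s': np.float64(0.1), 'q': array([-1.327,  0.207,  1.543,  0.   ,  1.394, -0.15 ]), 'qd': array([-0.   , -0.001, -0.005, -0.   ,  0.001, -0.001]), 'joint_torque': array([ 0.0000e+00, -3.7186e+01, -2.8229e+01,  7.0000e-02,  3.1000e-02,
       -0.0000e+00]), 'tool_pos': array([ 0.22 , -0.53 ,  0.215]), 'ee_rot': array([-3.14 , -0.   ,  0.394]), 'wrist_force': array([ 0.261,  0.185, -0.11 ]), 'wrist_torque': array([-0.03 ,  0.009, -0.038]), 'grasp_force': np.float64(0.0), 'finger_gap': np.float64(1.001)} 0.011
```

View pics/top0.png

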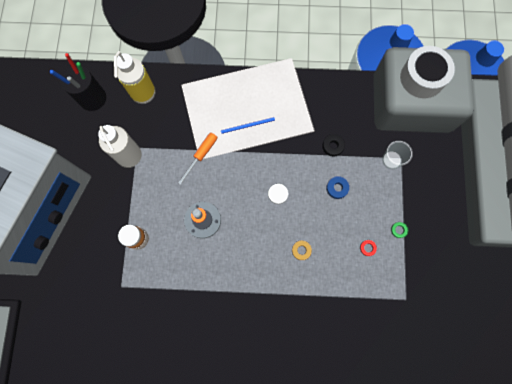

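View pics/scene0.png

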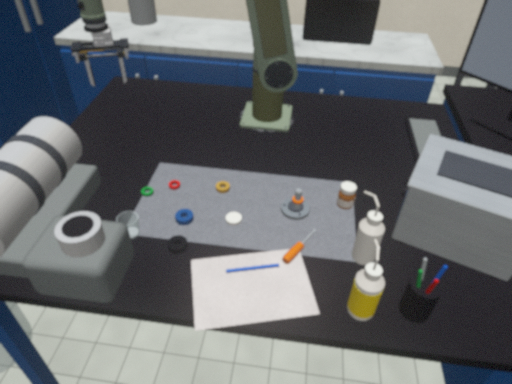

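The top view could hold these for each part:
- **Large ring:** blue ring (338,188) or black look-alike (333,146). I choose blue.
- **Small ring:** red ring (369,248) or green look-alike (400,230). I choose red.
- **Medium ring:** only the brass ring (302,250).
- **Not targets:** lens cap (278,193) and beaker (398,155).
- **Arbor:** base at (204,219).

Next I measure them and check the choice in one crop.

```bash
cat > h.py <<'E'
from cell import robot
import cv2,numpy as np
def ray(n,u,v,z):
    c=robot.camera_info(n);K=c["intrinsics"];T=np.array(c["pose"])
    d=T[:3,:3]@np.linalg.solve(K,[u,v,1.]);o=T[:3,3]
    return (o+d*(z-o[2])/d[2])
def pix(n,P):
    c=robot.camera_info(n);T=np.linalg.inv(np.array(c["pose"]));p=c["intrinsics"]@(T[:3,:3]@P+T[:3,3]);return p[:2]/p[2]
HSV=dict(blue=((100,120,40),(125,255,255)),brass=((12,90,80),(28,255,255)),red=((0,140,80),(6,255,255)),red2=((174,140,80),(180,255,255)),orange=((5,150,120),(18,255,255)))
def blob(n,img,col,near,r=22):
    h=cv2.cvtColor(img,cv2.COLOR_BGR2HSV);m=cv2.inRange(h,*HSV[col])
    if col=="red": m|=cv2.inRange(h,*HSV["red2"])
    w=np.zeros_like(m);cv2.circle(w,tuple(int(round(x)) for x in near),r,255,-1)
    pts=cv2.findNonZero(m&w)
    hull=cv2.convexHull(pts);M=cv2.moments(hull)
    return M["m10"]/M["m00"],M["m01"]/M["m00"],cv2.contourArea(hull)
E
python3 - <<'E'
from h import *
I={n:cv2.imread(f"pics/{n}0.png") for n in("top","scene")}
D={n:np.load(f"pics/{n}0.npy") for n in("top","scene")}
for col,t,s,z in(("blue",(338,188),(184,216),.01),("brass",(302,250),(223,187),.008),("red",(369,248),(175,185),.006),("orange",(199,216),(297,200),.05)):
    for n,p in(("top",t),("scene",s)):
        u,v,a=blob(n,I[n],col,p,18 if n=="top" else 12); print(col,n,round(u,1),round(v,1),a,np.round(ray(n,u,v,z),4))
# height map points around arbor
for n,p in(("top",(204,219)),("scene",(296,205))):
    c=robot.camera_info(n);T=np.array(c["pose"]);vv,uu=np.mgrid[p[1]-28:p[1]+28,p[0]-28:p[0]+28]
    d=D[n][vv,uu];P=np.stack([(uu-c["intrinsics"][0,2])/c["intrinsics"][0,0]*d,(vv-c["intrinsics"][1,2])/c["intrinsics"][1,1]*d,d],-1)@T[:3,:3].T+T[:3,3]
    z=P[...,2]; print(n,"mat z",np.median(z),"max",z.max())
    m=(z>.008)&(z<.018); Q=P[m][:,:2].astype(np.float32); print("base",cv2.minEnclosingCircle(Q),len(Q))
    m=z>.075; print("tip",P[m].mean(0),m.sum(),P[m].min(0),P[m].max(0))
a=cv2.resize(I["top"][120:280,180:420],None,fx=3.3,fy=3.3,interpolation=cv2.INTER_CUBIC)
b=cv2.resize(I["scene"][180:225,270:325],(0,0),fx=4,fy=4,interpolation=cv2.INTER_CUBIC)
a[-b.shape[0]:,:b.shape[1]]=b
cv2.imwrite("pics/crop.png",a[:600,:800])
E
```

```text
blue top 337.6 187.2 354.5 [ 0.6262 -0.1714  0.01  ]
blue scene 183.7 216.2 163.5 [ 0.6253 -0.1721  0.01  ]
brass top 301.5 250.0 279.5 [ 0.4716 -0.0873  0.008 ]
brass scene 222.2 186.2 100.0 [ 0.4698 -0.0879  0.008 ]
red top 368.2 247.6 181.5 [ 0.4841 -0.2441  0.006 ]
red scene 174.1 184.4 53.0 [ 0.4841 -0.2435  0.006 ]
orange top 198.5 215.4 143.0 [0.5365 0.1539 0.05  ]
orange scene 297.1 200.4 33.5 [0.5459 0.1543 0.05  ]
top mat z 0.0010625935672405884 max 0.9903717331137966
base ((0.5341964364051819, 0.15130823850631714), 0.04400354251265526) 744
tip [0.51310712 0.13010873 0.23314883] 79 [0.38588035 0.00562608 0.07660128] [0.54818342 0.1639544  0.99037173]
scene mat z -0.0008380668407334535 max 0.8546580070047617
base ((0.5657668113708496, 0.16886809468269348), 0.07729858160018921) 331
tip [0.80115368 0.15111306 0.30273599] 49 [0.52925877 0.13773089 0.07529241] [1.44803159 0.16590382 0.85465801]
```

View pics/crop.png

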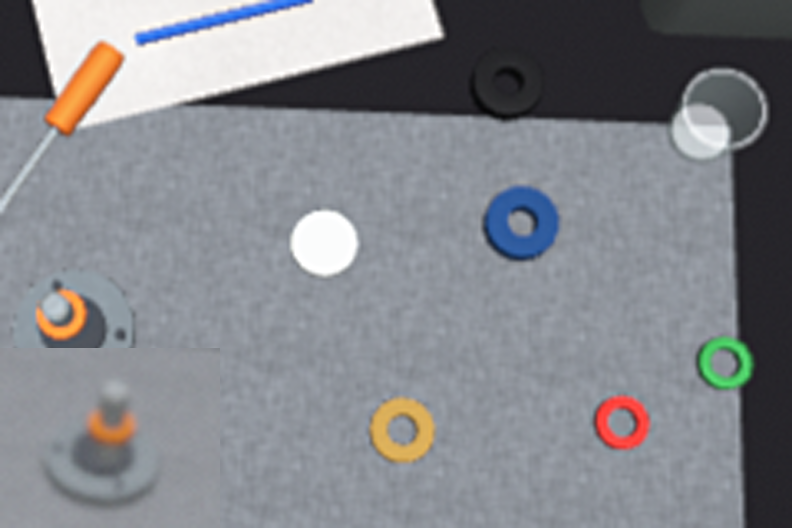

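The crop confirms the blue ring (521,222), brass ring (402,430) and red ring (622,423), with black and green as the look-alikes. The arbor leans towards the upper left of its base. Next I refine the tip and collar.

```bash
python3 - <<'E'
from h import *
I={n:cv2.imread(f"pics/{n}0.png") for n in("top","scene")}
D={n:np.load(f"pics/{n}0.npy") for n in("top","scene")}
for n,p in(("top",(204,219)),("scene",(296,200))):
    c=robot.camera_info(n);T=np.array(c["pose"]);vv,uu=np.mgrid[p[1]-28:p[1]+28,p[0]-28:p[0]+28]
    d=D[n][vv,uu];P=np.stack([(uu-c["intrinsics"][0,2])/c["intrinsics"][0,0]*d,(vv-c["intrinsics"][1,2])/c["intrinsics"][1,1]*d,d],-1)@T[:3,:3].T+T[:3,3]
    z=P[...,2]
    for lo,hi in((.08,.095),(.062,.08),(.04,.062),(.012,.022)):
        m=(z>lo)&(z<hi)&(d>0); print(n,lo,m.sum(),np.round(np.median(P[m],0),4),np.round(P[m].min(0),4),np.round(P[m].max(0),4),"pix",uu[m].mean().round(1),vv[m].mean().round(1), "ray.086",np.round(ray(n,uu[m].mean(),vv[m].mean(),.086),4))
# collar triangulation
ps=[]
A=np.zeros((3,3));b=np.zeros(3)
for n,p,r in(("top",(199,216),18),("scene",(297,200),12)):
    u,v,_=blob(n,I[n],"orange",p,r);o=np.array(robot.camera_info(n)["pose"])[:3,3];e=ray(n,u,v,0)-o;e/=np.linalg.norm(e);M=np.eye(3)-np.outer(e,e);A+=M;b+=M@o
print("collar mid",np.linalg.solve(A,b))
E
```

```text
top 0.08 61 [0.5382 0.1544 0.085 ] [0.5295 0.146  0.0802] [0.5482 0.164  0.0884] pix 195.9 212.1 ray.086 [0.5379 0.1546 0.086 ]
top 0.062 17 [0.533  0.1481 0.0715] [0.529  0.1455 0.0626] [0.5481 0.1615 0.08  ] pix 198.6 214.6 ray.086 [0.5326 0.1481 0.086 ]
top 0.04 92 [0.5323 0.149  0.0519] [0.5229 0.1388 0.044 ] [0.5539 0.171  0.0603] pix 199.3 216.1 ray.086 [0.5294 0.1464 0.086 ]
top 0.012 685 [0.5277 0.1445 0.0144] [0.4911 0.1083 0.012 ] [0.5778 0.1937 0.0219] pix 202.7 220.1 ray.086 [0.5207 0.1381 0.086 ]
scene 0.08 27 [0.5409 0.1568 0.0829] [0.5293 0.1476 0.0807] [0.5519 0.1655 0.0866] pix 299.0 191.0 ray.086 [0.5448 0.1566 0.086 ]
scene 0.062 31 [0.5464 0.1554 0.0707] [0.5372 0.1464 0.0621] [0.5503 0.1659 0.0797] pix 298.2 195.2 ray.086 [0.5636 0.1554 0.086 ]
scene 0.04 73 [0.5476 0.1563 0.0507] [0.5278 0.1412 0.0408] [0.5582 0.1721 0.0613] pix 297.8 200.4 ray.086 [0.5862 0.1555 0.086 ]
scene 0.012 226 [0.546  0.15   0.0143] [0.4953 0.1107 0.012 ] [0.5803 0.1935 0.022 ] pix 295.5 208.5 ray.086 [0.6203 0.1513 0.086 ]
collar mid [0.53766495 0.15473995 0.04273769]
```

```bash
cat >> h.py <<'E'
def st(): return robot.get_state()
def ori(yaw): return [np.pi,0,yaw]
def pick(xy,yaw,tips=.004):
    z=tips+robot.tcp_to_tips
    s2=yaw+np.pi/2
    robot.movep([*xy,z+.05],ori(s2)); robot.move_linear([*xy,z],vel=.12)
    robot.close_gripper(); print("gap1",st()["finger_gap"]*94); robot.open()
    robot.move_linear([*xy,z],rotation=ori(yaw))   # turn on the spot
    robot.close_gripper(); s=st(); print("gap2",s["finger_gap"]*94,s["grasp_force"],s["time_s"])
    robot.move_linear([*xy,.17],vel=.25); robot.dwell(.1)
    s=st(); print("held",s["finger_gap"]*94,s["grasp_force"],s["wrist_force"].round(2),s["tool_pos"].round(4),s["time_s"])
E
python3 - <<'E'
from h import *
pick((.6258,-.1717),np.pi/4,.005)
E
```

```text
gap1 52.6460968139263
gap2 53.799073798170056 29.999937834218144 6.6333
held 53.69931934362207 29.9997349223122 [ 0.11  0.34 -1.62] [ 0.6239 -0.1709  0.1667] 7.5
```

```bash
python3 - <<'E'
from h import *
print(st()["tool_pos"].round(4)); robot.dwell(.2); print(st()["tool_pos"].round(4))
c=np.array([.5388,.155,.15]); robot.movep(c,ori(np.pi/4)); robot.dwell(.2); s=st(); print(s["tool_pos"].round(4),s["ee_rot"].round(4),s["wrist_force"].round(2),s["time_s"])
c2=c+(c-s["tool_pos"]); c2[2]=.115
robot.move_linear(c2,vel=.1);robot.dwell(.2);s=st();print(c2.round(4),s["tool_pos"].round(4),s["ee_rot"].round(4),s["wrist_force"].round(2),s["time_s"])
p,d=robot.grab_frame("top");q,_=robot.grab_frame("scene")
f=lambda a,x,y:cv2.resize(a[y-50:y+50,x-66:x+66],None,fx=4,fy=4,interpolation=cv2.INTER_CUBIC)
cv2.imwrite("pics/over.png",cv2.resize(np.vstack([f(p,198,212),f(q,297,190)]),(396,600)))
for n,i,e in(("top",p,(195,210)),("scene",q,(298,188))):
    u,v,a=blob(n,i,"blue",e,25);print(n,round(u,1),round(v,1),a,ray(n,u,v,.112).round(4))
E
```

```text
[ 0.6239 -0.1709  0.1667]
[ 0.6249 -0.1713  0.168 ]
[0.5395 0.1539 0.1501] [ 3.1413e+00 -2.0000e-04  7.8340e-01] [-0.07  0.05 -0.51] 9.175
[0.5381 0.1561 0.115 ] [0.5389 0.1562 0.1159] [ 3.1404e+00 -1.5000e-03  7.8540e-01] [ 0.98  0.21 -1.46] 9.875
top 202.4 210.5 58.5 [0.5376 0.1366 0.112 ]
scene 301.9 182.3 154.0 [0.5356 0.1618 0.112 ]
```

View pics/over.png

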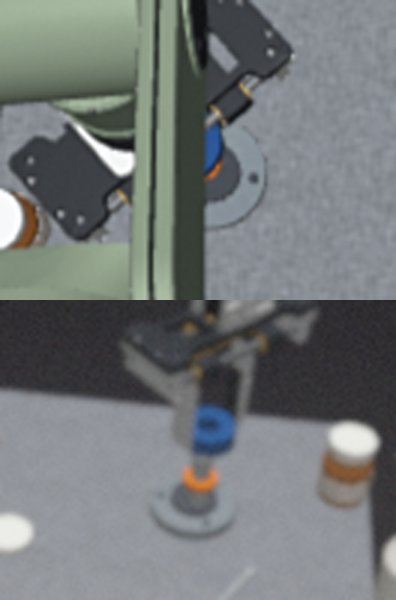

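The picture shows the blue ring level in the gripper just over the arbor tip, with the collar (200,478) below. Next comes a guarded descent.

```bash
cat >> h.py <<'E'
def base_force(n=4):
    f=[]
    for _ in range(n): robot.dwell(.05); f.append(st()["wrist_force"])
    return np.mean(f,0)
def lower(c,zend,f0,fmax,step=.001,k=2.5e-4,wait=.04,verb=2):
    """guarded descent of the commanded point c, yielding sideways to the lateral force"""
    c=np.array(c,float);i=0
    while c[2]>zend+1e-5:
        c[2]=max(zend,c[2]-step); robot.move_linear(c,vel=.05); robot.dwell(wait)
        s=st();F=s["wrist_force"]-f0;L=F[:2];n=np.linalg.norm(L)
        if n>1.2: c[:2]+=np.clip(k*L,-.0008,.0008)
        if i%verb==0 or F[2]>fmax: print(c.round(4),s["tool_pos"].round(4),F.round(1),round(float(s["time_s"]),2))
        i+=1
        if F[2]>fmax: return c,F,True
    return c,F,False
E
python3 - <<'E'
from h import *
robot.dwell(.1);f0=base_force();np.save("f0.npy",f0);c=np.array([.5388,.155,.106]);robot.move_linear(c,vel=.06);robot.dwell(.15)
s=st();print(s["tool_pos"].round(4),(s["wrist_force"]-f0).round(2),f0.round(2))
c,F,hit=lower(c,.092,f0,7,verb=1);np.save("c.npy",c)
E
```

```text
[0.5388 0.155  0.1059] [ 0.75 -0.73  0.8 ] [-0.15 -0.29 -1.45]
[0.5388 0.155  0.105 ] [0.5388 0.155  0.105 ] [-0.2  0.   0.5] 11.02
[0.5388 0.155  0.104 ] [0.5388 0.155  0.104 ] [0.3 0.8 0. ] 11.31
[0.5388 0.155  0.103 ] [0.5388 0.155  0.1029] [-0.6  0.1  1. ] 11.6
[0.5388 0.155  0.102 ] [0.5388 0.155  0.102 ] [ 0.2 -0.4  1. ] 11.89
[0.5388 0.155  0.101 ] [0.5388 0.155  0.1009] [ 0.5 -0.   1.1] 12.18
[0.5388 0.155  0.1   ] [0.5388 0.155  0.1   ] [0.9 0.6 0.6] 12.47
[0.5388 0.155  0.099 ] [0.5387 0.155  0.0989] [-0.2  0.2  0.3] 12.77
[0.5388 0.155  0.098 ] [0.5388 0.155  0.0979] [-0.6  0.7  0.3] 13.06
[0.5388 0.155  0.097 ] [0.5388 0.155  0.0969] [0.1 1.  0.2] 13.35
[0.5388 0.155  0.096 ] [0.5388 0.155  0.096 ] [-0.3  0.4  1.1] 13.64
[0.5388 0.155  0.095 ] [0.5388 0.155  0.0949] [-0.1  0.3  0.9] 13.93
[0.5388 0.155  0.094 ] [0.5388 0.155  0.094 ] [0.3 0.8 0.2] 14.22
[0.5388 0.155  0.093 ] [0.5388 0.155  0.0929] [-0.1  0.2 -0.2] 14.52
[0.5388 0.155  0.092 ] [0.5388 0.155  0.0919] [-0.1 -0.1 -0.3] 14.81
```

```bash
python3 - <<'E'
from h import *
f0=np.load("f0.npy");c=np.load("c.npy")
c,F,hit=lower(c,.075,f0,8,step=.003,verb=1)
if not hit or F[2]<14:
    c,F,hit=lower(c,.047,f0,14,step=.002,verb=1)
np.save("c.npy",c)
E
```

```text
[0.5388 0.155  0.089 ] [0.5388 0.155  0.0888] [-0.5 -0.2  0.2] 15.1
[0.5388 0.155  0.086 ] [0.5388 0.155  0.0858] [ 0.4 -0.  -0.3] 15.39
[0.5388 0.155  0.083 ] [0.5388 0.155  0.0828] [-0.   0.9 -0.2] 15.68
[0.5386 0.1553 0.08  ] [0.5388 0.155  0.0798] [-1.   1.1  0.5] 15.97
[0.5386 0.1553 0.077 ] [0.5386 0.1553 0.0769] [0.2 0.6 0.5] 16.27
[0.5388 0.1555 0.075 ] [0.5386 0.1553 0.0749] [0.9 0.9 0.5] 16.56
[0.5388 0.1555 0.073 ] [0.5386 0.1554 0.0727] [-0.4 -0.7  0.5] 16.85
[0.5384 0.1552 0.071 ] [0.5386 0.1554 0.0707] [-1.5 -1.4 -1.4] 17.14
[0.5384 0.1552 0.069 ] [0.5386 0.1553 0.069 ] [-0.5  0.4 -0.2] 17.43
[0.538  0.1548 0.067 ] [0.5387 0.1553 0.0676] [-1.6 -1.2  6. ] 17.73
[0.5374 0.1546 0.065 ] [0.5387 0.1552 0.0659] [-2.5 -0.8  6.6] 18.02
[0.5374 0.1546 0.063 ] [0.5387 0.1552 0.0641] [-0.8  0.7  6. ] 18.31
[0.5369 0.1548 0.061 ] [0.5387 0.1552 0.0622] [-2.   0.6  6.2] 18.6
[0.5369 0.1548 0.059 ] [0.5387 0.1552 0.0603] [0.7 0.4 6.3] 18.89
[0.5369 0.1548 0.057 ] [0.5386 0.1552 0.0583] [0.7 0.7 6.2] 19.18
[0.5369 0.1548 0.055 ] [0.5386 0.1552 0.0563] [-1.   0.4  6.5] 19.48
[0.5369 0.1548 0.053 ] [0.5386 0.1552 0.0543] [-0.6 -0.1  7.1] 19.77
[0.5369 0.1548 0.051 ] [0.5386 0.1553 0.0523] [0.2 0.9 7.3] 20.06
[0.5369 0.1548 0.049 ] [0.5386 0.1552 0.0503] [-0.6  0.4  6.4] 20.35
[0.5369 0.1548 0.047 ] [0.5386 0.1552 0.0483] [-0.8  0.5  7.2] 20.64
```

```bash
python3 - <<'E'
from h import *
f0=np.load("f0.npy");c=np.array([.5386,.1552,.047])
c,F,hit=lower(c,.038,f0,15,step=.001,verb=1)
robot.dwell(.3);s=st();print(s["tool_pos"].round(4),(s["wrist_force"]-f0).round(1),s["ee_rot"].round(3),s["finger_gap"]*94)
E
```

```text
[0.5378 0.1551 0.046 ] [0.5388 0.1553 0.0469] [-3.5 -0.4  8.8] 20.93
[0.5371 0.1551 0.045 ] [0.5387 0.1552 0.0461] [-2.8  0.1  7.6] 21.23
[0.5371 0.1551 0.044 ] [0.5387 0.1553 0.0454] [-0.5 -0.   7.5] 21.52
[0.5366 0.1551 0.043 ] [0.5387 0.1553 0.0444] [-1.9 -0.3  7.5] 21.81
[0.5363 0.1549 0.042 ] [0.5387 0.1553 0.0438] [-1.2 -0.7  9.5] 22.1
[0.5356 0.1549 0.041 ] [0.5387 0.1553 0.0437] [-2.7 -0.1 13.1] 22.39
[0.5348 0.1547 0.04  ] [0.5387 0.1553 0.0437] [-3.2 -0.8 18. ] 22.68
[0.5387 0.1553 0.0437] [-3.7 -0.6 17.6] [ 3.138 -0.005  0.785] 53.740750196745566
```

```bash
cat >> h.py <<'E'
AX=np.array([.5387,.1553])
def release(z):
    robot.move_linear([*AX,z],vel=.05);robot.dwell(.1);robot.open()
    s=st();print("open",s["wrist_force"].round(1),s["tool_pos"].round(4));robot.move_linear([*AX,.17],vel=.25)
E
python3 - <<'E'
from h import *
release(.044)
pick((.4707,-.0876),np.pi/4)
robot.movep([*AX,.13],ori(np.pi/4));robot.dwell(.1)
p,_=robot.grab_frame("scene");cv2.imwrite("pics/med.png",cv2.resize(p[130:235,230:370],None,fx=4,fy=4,interpolation=cv2.INTER_CUBIC))
s=st();print(s["tool_pos"].round(4),s["time_s"])
E
```

```text
open [-0.  -0.1 -0.4] [0.5387 0.1553 0.044 ]
gap1 44.57395799003356
gap2 45.48840082643132 29.999874201603234 31.375
held 45.44913787103793 29.99935663305223 [-0.22 -1.44 -2.31] [ 0.4687 -0.0869  0.1674] 32.2417
[0.5391 0.1537 0.1303] 33.3917
```

View pics/med.png

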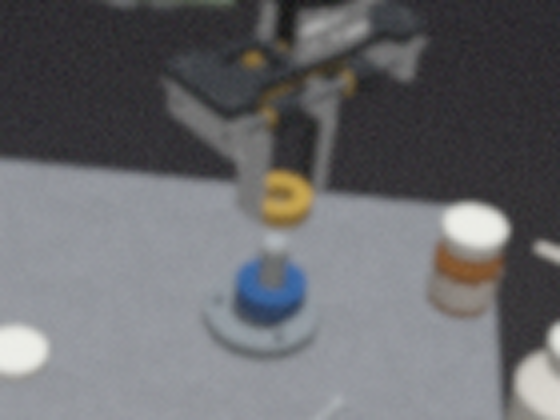

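The blue ring sits low on the arbor (270,292) with no orange showing. The brass ring (287,198) is level above the tip. Now I thread and seat it.

```bash
python3 - <<'E'
from h import *
c=np.array([*AX,.104]);robot.move_linear(c,vel=.08);robot.dwell(.15);f0=base_force(3);print(f0.round(2))
c,F,hit=lower(c,.092,f0,6,step=.002,verb=2)
if not hit:
    c,F,hit=lower(c,.067,f0,6,step=.005,verb=2)
if not hit:
    c[:2]=AX; c,F,hit=lower(c,.055,f0,7,step=.001,verb=1)
np.save("c.npy",c);robot.dwell(.2);s=st();print(hit,s["tool_pos"].round(4),(s["wrist_force"]-f0).round(1),s["time_s"])
E
```

```text
[ 0.27  0.03 -2.52]
[0.5387 0.1553 0.102 ] [0.5386 0.1553 0.1019] [-0.7  0.5  0.7] 34.46
[0.5387 0.155  0.098 ] [0.5385 0.155  0.0978] [-0.7  0.3  0.4] 35.04
[0.5387 0.155  0.094 ] [0.5386 0.155  0.0939] [-0.4 -0.4  0. ] 35.62
[0.5388 0.1547 0.087 ] [0.5389 0.1546 0.0867] [-0.3  0.   0.4] 36.21
[0.5385 0.1549 0.077 ] [0.5389 0.1547 0.0767] [-1.4  1.   0.4] 36.79
[0.5385 0.1549 0.067 ] [0.5388 0.155  0.0669] [-0.2  0.2 -0. ] 37.38
[0.5383 0.155  0.066 ] [0.5387 0.1553 0.066 ] [-1.4 -1.4 -0.2] 37.67
[0.5383 0.155  0.065 ] [0.5386 0.155  0.0651] [-0.9  0.4 -0.1] 37.96
[0.5383 0.155  0.064 ] [0.5384 0.155  0.064 ] [-0.1  0.8  1.3] 38.25
[0.5383 0.155  0.063 ] [0.5383 0.155  0.063 ] [0.9 0.2 0.7] 38.54
[0.538  0.1549 0.062 ] [0.5384 0.155  0.0628] [-1.4 -0.2  8.1] 38.83
True [0.5384 0.155  0.0629] [-3.3 -0.3  8. ] 39.0333
```

```bash
python3 - <<'E'
from h import *
release(.063)
Y=np.radians(80)
pick((.4841,-.2438),Y,.003)
if st()["grasp_force"]>5:
    robot.movep([*AX,.13],ori(Y));c=np.array([*AX,.102]);robot.move_linear(c,vel=.08);robot.dwell(.2);f0=base_force(3);print(f0.round(2),st()["tool_pos"].round(4))
    c,F,hit=lower(c,.088,f0,5,step=.002,verb=2)
    if hit: print("early hit")
    else:
        c[:2]=AX;c,F,hit=lower(c,.070,f0,6,step=.001,verb=2)
    np.save("c.npy",c);robot.dwell(.2);s=st();print(hit,s["tool_pos"].round(4),(s["wrist_force"]-f0).round(1),s["time_s"])
E
```

```text
open [ 0.3  0.3 -0.2] [0.5387 0.1553 0.063 ]
gap1 36.96427234617671
gap2 36.701858433686645 29.99981202185154 48.45
held 37.03519679696924 29.999758042395115 [ 0.19 -0.05 -0.48] [ 0.4825 -0.2427  0.1674] 49.325
[-0.28 -0.44 -0.14] [0.539  0.1554 0.1024]
[0.5387 0.1553 0.1   ] [0.5386 0.1553 0.0999] [ 0.4  0.  -0. ] 51.97
[0.5387 0.1553 0.096 ] [0.5386 0.1553 0.0959] [ 0.5  0.7 -0. ] 52.55
[0.5387 0.1553 0.092 ] [0.5387 0.1553 0.0919] [ 0.4  0.3 -0.5] 53.13
[0.5387 0.1553 0.088 ] [0.5387 0.1553 0.0879] [ 0.8 -0.4 -0. ] 53.72
[0.5387 0.1553 0.087 ] [0.5387 0.1553 0.087 ] [-0.5  0.6  0. ] 54.01
[0.5387 0.1553 0.085 ] [0.5387 0.1553 0.0849] [-0.1  0.  -0.4] 54.59
[0.5387 0.1553 0.083 ] [0.5387 0.1553 0.083 ] [-0.2  0.7 -0.2] 55.17
[0.5387 0.1553 0.081 ] [0.5387 0.1553 0.081 ] [ 0.1  1.  -0.3] 55.76
[0.5387 0.1556 0.079 ] [0.5387 0.1553 0.079 ] [0.1 1.3 0.2] 56.34
[0.5382 0.1555 0.077 ] [0.5387 0.1555 0.0778] [-1.9 -0.6  5.6] 56.92
[0.5374 0.1553 0.076 ] [0.5387 0.1555 0.0778] [-4.1 -0.7  9. ] 57.22
True [0.5387 0.1555 0.0778] [-3.6 -1.   8.7] 57.4167
```

```bash
python3 - <<'E'
from h import *
release(.078)
robot.movep([.45,-.05,.25],ori(np.radians(80)))
p,_=robot.grab_frame("scene");q,_=robot.grab_frame("top")
a=cv2.resize(p[140:240,130:390],(780,300),interpolation=cv2.INTER_CUBIC);b=cv2.resize(q[130:260,100:420],(780,300),interpolation=cv2.INTER_CUBIC)
cv2.imwrite("pics/end.png",np.vstack([a,b]));print(st()["time_s"],st()["wrist_force"])
E
```

```text
open [1.  0.1 0.6] [0.5387 0.1553 0.078 ]
60.3167 [-0.36124336 -0.66376135 -0.11723851]
```

View pics/end.png

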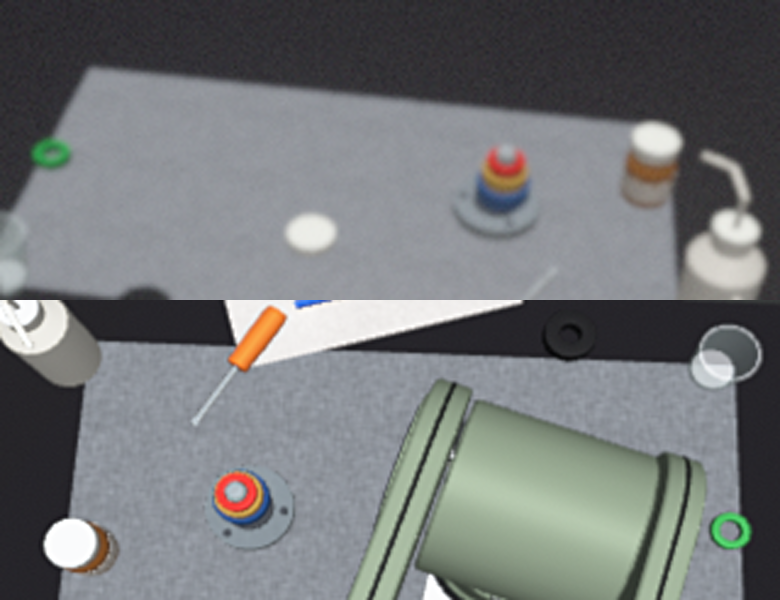

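The stack, at (503,180) in the upper half and (240,495) in the lower, is blue, brass, red from the bottom and looks flush. The other items I can see are where they were, so I am handing in.

```bash
python3 -c "
from cell import robot
print(robot.close_job())"
```

```text
the job is handed in; nothing more can be done
None
```

The job is handed in at about 60 s: blue, brass and red rings are seated flush on the arbor with the collar at its stop, at most about 18 N was read while pressing, and nothing else appears to have moved.

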